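# Dock the vial carriage and start the run

### The arm

A 6-joint arm with a two-finger parallel gripper is mounted at the origin on the work surface. World frame = base frame: x ahead of the robot, y to its left, z up, the work surface at z = 0. Lengths are in m, angles in rad, forces in N, time in s.
With the tool pointing down it reaches from about 0.425 to 1.125 m from the base axis. Payload 14.9 kg.
Tool frame: the origin (TCP) lies midway between the tips of the shut fingers; the grasp point (between the pads) lies 19 mm behind it; z points along the fingers, y is the direction in which the jaws open and shut (so a half turn about z gives the same grasp; the last joint's range is limited). The gripper opens to 91 mm and grips with 3 to 60 N. Pads are 32 mm wide; open, the fingers measure 118 mm over their backs; the gripper's body (76 mm by 178 mm) begins 60 mm behind the grasp point.
Start: joints at [-1.236, 0.379, 1.734, -0, 1.028, -0.033], TCP at [0.252, -0.653, 0.214] pointing down, gripper open.
Joint ranges: [-2.77, 2.77], [-0.74, 2.19], [0, 2.66], [-1.06, 4.2], [0.31, 2.87], [-3.08, 3.08]. Speed limits (rad/s): [1.89, 1.89, 2.39, 3.14, 3.14, 3.14].

### API

Orientations are given as a rotation vector (axis times angle).
In Python, from cell import env gives the robot as it stands.
- The arm moves only by the tool step_arm, never from a script. Its arguments are lists of equal length, an entry for each row: "dp": the shift along the tool's x, y, z in units of 30 mm (1.0 is 30 mm), a list of three; "spin": the turn about the tool's z in units of 6 degrees (1.0 is 6 degrees). A call has 1 to 12 rows; each row is the pose to reach, as a shift and turn from the pose measured when the call began, along the tool's axes at that moment; what a row does not reach only later rows make up. A row lasts 1/10 s, in which the tool goes at most 50 mm and 8.59 degrees, less where a joint would pass 70% of its speed; a pose out of reach is approached as far as the arm can. A call with a gripper value outside its range is refused whole. "gripper" is the finger opening in mm, from 0 to 91.2, set as the call begins (left out, the last holds). The fingers move at their own pace and stop on an object; "grip_force" is the grip in N (left out, the last holds). Time passes only in rows, so rows that repeat a pose let the fingers close. It gives the time, the measured TCP pose, the force and the opening at its end, in the units of the state.
- env.get_state(): the state, without advancing time (a new reading comes with each control period).
- env.capture(name): name is "scene" or "top" or "wrist"; returns a dict with "img" (384x512x3 uint8, red, green, blue), "intrinsics" (3x3 intrinsics, pixels), "origin" and "orientation" of the camera in the world; the wrist camera has in their place "tool_from_camera" (4x4, takes a point from camera to tool coordinates, whose origin is the TCP and whose axes are the flange's). Camera axes: x right, y down, z forward; pixel columns grow to the right and rows downward; lengths in m; the calibration is good to about 2 mm. A picture is of the moment at which its call begins: read the wrist's pose just before it. There is no depth.
- env.finish_job(): hands the job in, once; it reports no verdict.
The state is a dict: "time_s": time; "qpos": joint angles; "joint_vel": joint speeds; "joint_efforts": joint torques, N m; "tcp_pos": TCP position; "orientation": TCP orientation; "contact_force": force on the tool from outside, world axes, zero at the start; "moment": the same for the moment, N m; "grip_width": opening from 0.0 (shut) to 1.0 (fully open).
Only numpy, scipy, OpenCV 4.12 (cv2) and the standard library are available. Lean on these libraries where they do the work, as an engineer would, in place of code of your own. Each camera call takes 0.05 s, during which the arm holds its last target.

### The job

With a fingertip, push the carriage that carries the capped glass vial along its rails, without ramming it, until it drops fully into the locating notch at the white end block, then press the broad start key down and let it come up. Only push: do not lift the carriage or the vial, keep the vial standing in its collar, and leave the tin carriage, the narrow vent key and everything else on the bench alone.

Things in the scene. Friction and masses are not known exactly. Their poses are not given: they have to be found in the camera images.
- loader: Two-lane sample loader fixed on the bench, 310 x 176 mm. Origin on the bench; carriages are pushed along its +x, towards the white end block; y runs across, z up. Lanes centred on y = +45 and -45 mm, from x = -140 mm, 64 mm wide between rails whose tops are at z = 20 mm. Lane floor at z = 14 mm up to x = 20 mm, then the notch (see its points).
- notch_left (a point): Centre of the floor of the locating notch in the lane at y = +45 mm: a recess 116 mm long (x = 20 to 136 mm of the loader), 6 mm below the lane floor, at z = 8 mm. A docked carriage is centred on it within 3 mm, its plate's top 2 mm below the rail tops (4 mm above them before the drop).
- notch_right (a point): The same for the lane at y = -45 mm.
- end_block (a point): Top edge, mid-width, of the end block's upright face that stops the carriages: x = 136 mm in the loader, white block 58 mm tall and 34 mm thick. In line with each lane a small nozzle juts 18 mm from it at z = 46 mm.
- vial_carriage: Loose aluminium carriage, about 0.3 kg, bearing the vial, in either lane. Plate 110 (x) x 60 x 10 mm, 2 mm play to each rail. Origin: centre of the underside; x as the loader's. Upright push tab at its rear: 50 mm wide, 6 mm thick, rear face at x = -55 mm, top 30 mm above the underside. Collar 10 mm high, 39 mm across, at x = 10 mm. Starts 108 to 158 mm short of its seat.
- tin_carriage: Identical carriage in the other lane, carrying the low steel tin; must stay where it is. Same origin and axes.
- vial: Capped glass vial, 28 mm across, 42 mm tall, standing loose in the vial carriage's collar. Origin: centre of its underside, z along its axis.
- tin: Low round steel tin, 29 mm across, 18 mm tall, loose in the tin carriage's collar. Origin: centre of its underside.
- start_key_top (a point): Centre of the top of the broad round start key (36 mm across) in its round white housing (52 mm across, 12 mm tall) fixed on the bench; the key's top is 18 mm above the bench.
- start_key (a joint): Start key travel: 0 up, 0.006 m fully down; a spring holds it up, fully down takes 4 N, it springs back when let go.
- vent_key_top (a point): Centre of the top of the narrow round vent key (20 mm across) in its own white housing (36 mm across, 12 mm tall), top 18 mm above the bench; not to be pressed.
- vent_key (a joint): Vent key travel: 0 up, 0.006 m fully down.
- label_roll: paper label roll standing on end, 48 mm across, 45 mm tall; not part of the job. Origin: underside centre.
- tape_roll: paper tape roll lying flat, 60 mm across, 20 mm tall; not part of the job. Origin: underside centre.
- solvent_bottle: small amber glass bottle, 44 mm across, 65 mm tall; not part of the job. Origin: underside centre.
- beaker: small open beaker, 60 mm across, 60 mm tall; not part of the job. Origin: underside centre.
- screwdriver: screwdriver lying on the bench; not part of the job. Origin: underside centre.
- wrench: wrench lying on the bench; not part of the job. Origin: underside centre.
- tip_rack: clear plastic pipette tip rack, 85 x 60 x 35 mm; not part of the job. Origin: underside centre.
Not all that is in view belongs to the job. Leave any orange, pink or purple look-alike of the part that bears start_key_top alone.

How it is judged:
On the way, in this order (a step that is already met when the one before it is completed fails the run):
1. the vial carriage lies flat in its notch (x of vial_carriage in the frame of loader between 0.072 and 0.084 m and z of vial_carriage in the frame of loader below 0.0105 m and angle between vial_carriage's own z axis and vertical below 0.03 rad), for 0.2 s.
2. the start key is pressed down (value of joint start_key above 0.004 m), for 0.05 s.
3. the start key has come up again (value of joint start_key below 0.002 m), for 0.1 s.
At the end, for the whole second after the job is handed in: The vial carriage lies flat and still at the bottom of its notch (within 2.5 mm in height, centre 72 to 84 mm along the loader), vial upright in its collar; the start key was pressed (over 4 mm) after docking and is up again; the tin carriage is still short of its notch (all of step 1 and linear speed of vial_carriage below 0.01 m/s and value of joint start_key below 0.002 m and angle between vial's own z axis and vertical below 0.15 rad and distance between vial and vial_carriage below 0.022 m and x of tin_carriage in the frame of loader below 0 m); the robot touches nothing.
It fails at once if the vial carriage is lifted or tipped, or the vial is lifted or tipped out of its collar (z of vial_carriage in the frame of loader above 0.022 m or angle between vial_carriage's own z axis and vertical above 0.2 rad or angle between vial's own z axis and vertical above 0.35 rad or distance between vial and vial_carriage above 0.03 m).
It fails at once if the carriage is rammed: pushed with more than 45 N (contact force between the fingers and vial_carriage above 45 N).
It fails at once if the vent key is pressed (value of joint vent_key above 0.003 m).
It fails at once if the start key is pressed before the carriage is docked (value of joint start_key above 0.003 m and not (x of vial_carriage in the frame of loader between 0.072 and 0.084 m and z of vial_carriage in the frame of loader below 0.0105 m)).
It fails at once if the tin carriage or its tin is moved more than 10 mm, or another thing on the bench more than 30 mm (distance of any of tin_carriage, tin from where it was at the start of the episode above 0.01 m or distance of any of label_roll, tape_roll, solvent_bottle, beaker, screwdriver, wrench, tip_rack from where it was at the start of the episode above 0.03 m).
It also fails if it takes over 48 s, if anything falls off the work surface, if the arm or the gripper's body presses on something with over 40 N, if the wrist force passes 120 N, or if a joint passes its speed limit or range.

## Working session

There is one attempt and no reset: what is moved stays moved. The work goes in short steps, Python scripts to look and compute and a tool call to move; the robot and the scene stay as the last step left them, time stands still between calls to the robot, and variables do not carry over. Pictures are saved under pics/ and viewed, and the job is handed in when it is done.

Besides the shell and the picture viewer there is one more tool, called after "Call:" as name(argument=value, ...) on one line, values as JSON. step_arm: Moves the arm, as the interface text tells. Its arguments: {"type":"object","properties":{"dp":{"type":"array","items":{"type":"array","items":{"type":"number"}}},"spin":{"type":"array","items":{"type":"number"}},"gripper":{"type":"number"},"grip_force":{"type":"number"}},"required":["dp","spin"]}

```bash
mkdir -p pics; ls; python3 - <<'E'
from cell import env
import cv2
s=env.get_state()
for k in s: print(k,s[k])
for n in ["scene","top"]:
    c=env.capture(n); cv2.imwrite(f"pics/{n}0.png",c["img"][:,:,::-1])
    print(n,c["intrinsics"],c["origin"],c["orientation"])
E
```

```text
pics
time_s 0.0
qpos [-1.23630834e+00  3.79418068e-01  1.73480505e+00  4.38366390e-05
  1.02846810e+00 -3.32889087e-02]
joint_vel [-0.00020462  0.00046629 -0.00038816 -0.00248562 -0.00052263  0.00024403]
joint_efforts [-3.51464310e-03 -7.63726473e+01 -4.34382141e+01  6.48541586e-02
  4.22566663e-02 -9.78250705e-05]
tcp_pos [ 0.25155762 -0.65280309  0.21326958]
orientation [-3.08755889e+00 -5.74217667e-01  2.00535635e-04]
contact_force [ 0.52386324 -0.10980065 -0.19242615]
moment [0.01248398 0.00160664 0.01376479]
grip_width 0.9989329367580779
scene [[456.0711051    0.         252.75634681]
 [  0.         456.0711051  190.84059728]
 [  0.           0.           1.        ]] [1.24073765 0.36163408 1.16836001] [-1.40643125 -2.34556045  0.74138226]
top [[394.57741246   0.         253.65214003]
 [  0.         394.57741246 191.75780283]
 [  0.           0.           1.        ]] [0.45056946 0.01462971 1.12488597] [-2.20419738  2.14625215 -0.14072874]
```

View pics/scene0.png

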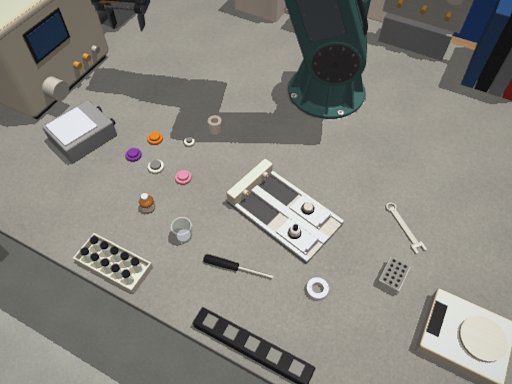

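View pics/top0.png

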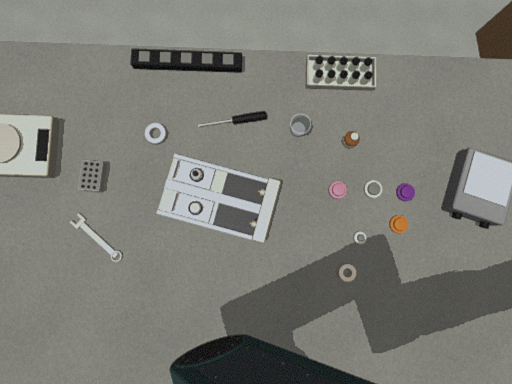

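```bash
python3 - <<'E'
import cv2
a=cv2.imread("pics/top0.png")
cv2.imwrite("pics/top0a.png",cv2.resize(a[145:250,150:290],None,fx=5.5,fy=5.5,interpolation=cv2.INTER_CUBIC))
cv2.imwrite("pics/top0b.png",cv2.resize(a[170:250,320:430],None,fx=7,fy=7,interpolation=cv2.INTER_CUBIC))
a=cv2.imread("pics/scene0.png")
cv2.imwrite("pics/scene0a.png",cv2.resize(a[155:265,220:350],None,fx=5,fy=5,interpolation=cv2.INTER_CUBIC))
E
```

```text
(no output)
```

View pics/top0a.png

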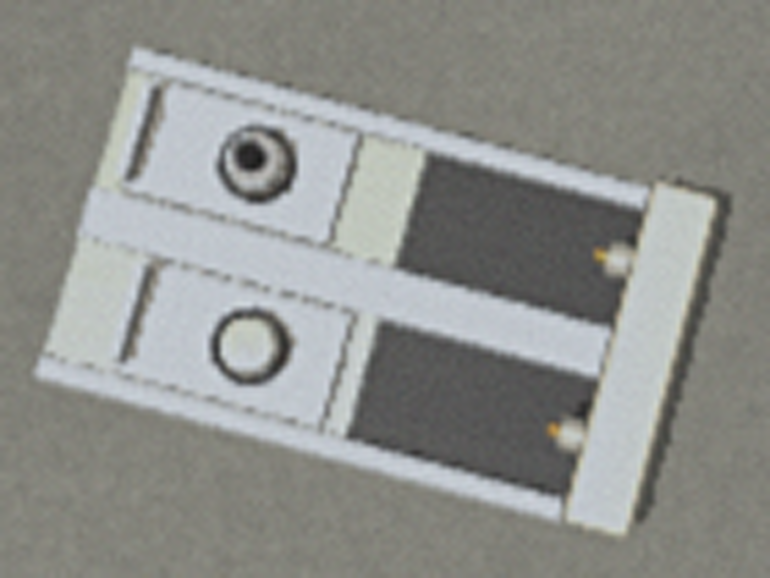

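View pics/top0b.png

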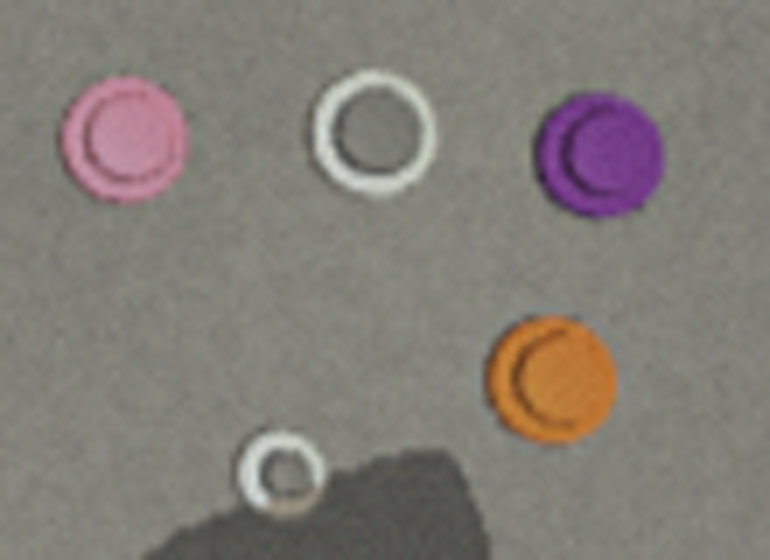

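View pics/scene0a.png

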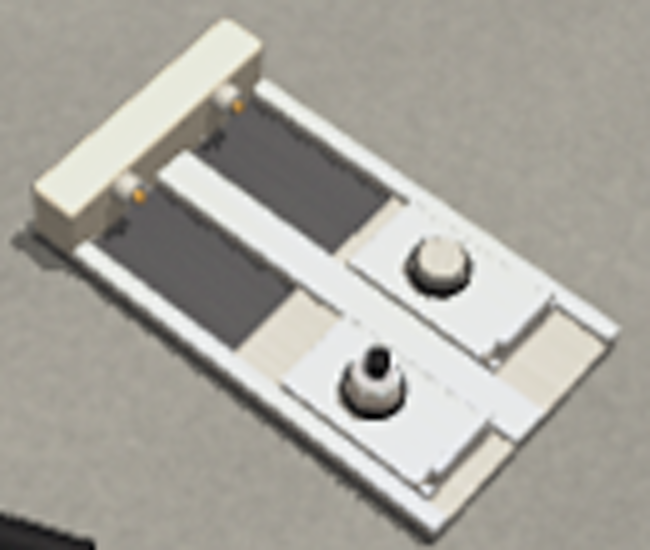

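```bash
cat > h.py <<'E'
import numpy as np
from scipy.spatial.transform import Rotation as R
from scipy.optimize import least_squares
C={"scene":(456.0711051,252.75634681,190.84059728,[1.24073765,0.36163408,1.16836001],[-1.40643125,-2.34556045,0.74138226]),
"top":(394.57741246,253.65214003,191.75780283,[0.45056946,0.01462971,1.12488597],[-2.20419738,2.14625215,-0.14072874])}
def proj(n,P):
    f,cx,cy,o,r=C[n]; p=R.from_rotvec(r).inv().apply(np.atleast_2d(P)-o)
    return np.c_[f*p[:,0]/p[:,2]+cx,f*p[:,1]/p[:,2]+cy]
def ray(n,uv,z):
    f,cx,cy,o,r=C[n]; d=R.from_rotvec(r).apply([(uv[0]-cx)/f,(uv[1]-cy)/f,1]); o=np.array(o)
    return o+d*(z-o[2])/d[2]
def L2W(q,P):
    c,s=np.cos(q[2]),np.sin(q[2]); P=np.atleast_2d(P)/1000
    return np.c_[q[0]+c*P[:,0]-s*P[:,1],q[1]+s*P[:,0]+c*P[:,1],P[:,2]]
def W2L(q,w):
    c,s=np.cos(q[2]),np.sin(q[2]); d=w-np.array([q[0],q[1],0]); return 1000*np.array([c*d[0]+s*d[1],-s*d[0]+c*d[1],d[2]])
E
python3 - <<'E'
from h import *
T=[((135,48),(-140,88,20)),((37,375),(-140,-88,20)),((655,183),(136,88,58)),((718,200),(170,88,58)),((567,520),(136,-88,58)),((628,535),(170,-88,58)),((425,150),(20,77,14)),((392,268),(20,13,14)),((375,318),(20,-13,14))]
S=[((37,185),(170,88,58)),((72,215),(136,88,58)),((262,45),(136,-88,58)),((225,18),(170,-88,58)),((618,332),(-140,-88,20)),((435,522),(-140,88,20))]
tu=np.array([t[0] for t in T])/5.5+[150,145]-.4; su=np.array([t[0] for t in S])/5+[220,155]-.4
tp=[t[1] for t in T]; sp=[t[1] for t in S]
f=lambda q,m=3:np.concatenate([(proj("top",L2W(q,tp))-tu).ravel() if m&1 else [],(proj("scene",L2W(q,sp))-su).ravel() if m&2 else []])
for m in (1,2,3):
    r=least_squares(f,[.45,.12,-1.8],args=(m,)); print(m,r.x,np.abs(r.fun).max(),np.round(np.degrees(r.x[2]),2))
q=r.x; print(r.fun.reshape(-1,2).round(1))
np.save("q.npy",q)
# tabs, z=44 (tab top), carriage rear-left edges
for nm,uv,z in [("vialtabtopA",(162,88),44),("B",(132,180),44),("front",(360,135),24),("front2",(333,242),24),("tintabA",(155,265),44),("B",(125,358),44)]:
    print(nm,W2L(q,ray("top",np.array(uv)/5.5+[150,145]-.4,z)).round(1))
for nm,uv,z in [("start",(376,133),12),("startkey",(376,130),18),("vent",(283,475),12)]:
    print(nm,ray("top",np.array(uv)/7+[320,170]-.4,z).round(4))
for nm,uv,z in [("start",(156,166.3),12),("vent",(189,142),12)]:
    print(nm,ray("scene",np.array(uv),z/1).round(4))
for k in[("top",(376,133),.012)]: pass
print(ray("top",np.array((376,133))/7+[320,170]-.4,.012),ray("top",np.array((283,475))/7+[320,170]-.4,.012),ray("scene",(156,166.3),.012),ray("scene",(189,142),.012))
for nm,uv,z in [("vialtabtopA",(162,88),44),("B",(132,180),44),("front",(360,135),24),("front2",(333,242),24),("tintabA",(155,265),44),("B",(125,358),44)]:
    print(nm,W2L(q,ray("top",np.array(uv)/5.5+[150,145]-.4,z/1000)).round(1))
E
```

```text
1 [ 0.55603139  0.10713369 -1.81176735] 1.0898933717791408 -103.81
2 [ 0.55242843  0.1084498  -1.81246647] 1.5724197242047921 -103.85
3 [ 0.55491883  0.10770226 -1.81222042] 2.17233276969165 -103.83
[[-0.5  0.2]
 [-0.8  0.6]
 [-0.3 -0.6]
 [ 0.2 -0.4]
 [-1.3  0.7]
 [-0.2  1.3]
 [ 0.2  0.6]
 [ 0.1  0.7]
 [ 0.7  0.5]
 [-2.1  0.5]
 [-0.7  0.8]
 [ 0.3 -0.2]
 [-0.6 -0.5]
 [ 0.  -0.3]
 [-0.5  2.2]]
vialtabtopA [ 9227.4 -5960.8 44000. ]
B [ 9274.  -4023.3 44000. ]
front [ 2809.8 -3292.4 24000. ]
front2 [ 2770.7 -2113.2 24000. ]
tintabA [ 8353.7 -2515.7 44000. ]
B [ 8398.6  -593.2 44000. ]
start [-0.9178  3.5678 12.    ]
startkey [-1.6914  5.5283 18.    ]
vent [ 0.4485  3.1891 12.    ]
start [ 7.3361  6.9648 12.    ]
vent [ 8.6195  6.6107 12.    ]
[ 0.59059683 -0.34897603  0.012     ] [ 0.45078411 -0.31022659  0.012     ] [ 0.59000985 -0.34330624  0.012     ] [ 0.45299847 -0.30549936  0.012     ]
vialtabtopA [-114.4   69.2   44. ]
B [-115.6   20.4   44. ]
front [-14.4  75.6  24. ]
front2 [-12.5  18.8  24. ]
tintabA [-92.4 -17.6  44. ]
B [-93.5 -66.1  44. ]
```

Call:
step_arm(dp=[[0.6,-0.6,0],[1.6,-1.65,0],[2.7,-2.8,0],[3.8,-3.95,0],[4.9,-5.1,0],[6,-6.2,0],[7.1,-7.35,0],[8.2,-8.5,0],[9.3,-9.6,0],[10.4,-10.75,0],[11.5,-11.9,0],[12.6,-13.05,0]], spin=[-0.5,-1.3,-2.1,-3,-4,-5,-6,-7,-8,-8.6,-9,-9.2], gripper=0, grip_force=20)

```text
time_s: 1.3
tcp_pos: [0.4638, -0.1497, 0.2138]
orientation: [-2.469, -1.941, -0.001]
contact_force: [0.6, -0.7, -1.0]
grip_width: 0.009
```

```bash
cat >> h.py <<'E'
def go(s,target,yaw=None):
    "delta in tool units to world target; yaw (rad) of tool x"
    Rm=R.from_rotvec(s["orientation"]); d=Rm.inv().apply(np.array(target)-s["tcp_pos"])/0.03
    x=Rm.as_matrix()[:,0]; y0=np.arctan2(x[1],x[0])
    print("tcp",np.round(s["tcp_pos"],4),"yaw",np.degrees(y0).round(2),"tilt",Rm.as_matrix()[:,2].round(4),"F",np.round(s["contact_force"],2),"t",s["time_s"])
    sp=None if yaw is None else -np.degrees((yaw-y0+np.pi)%(2*np.pi)-np.pi)/6
    print("dp",d.round(3),"spin",sp)
E
python3 - <<'E'
from h import *
from cell import env
q=np.load("q.npy"); s=env.get_state(); print(s["grip_width"])
go(s,[*L2W(q,(-175,45,0))[0,:2],.2],q[2]+np.pi)
E
```

```text
0.008947389338036271
tcp [ 0.4638 -0.1497  0.2138] yaw 76.36 tilt [-2.e-04  9.e-04 -1.e+00] F [ 0.62 -0.71 -0.99] t 1.3
dp [14.883  2.449  0.471] spin 0.03230279500336071
```

Call:
step_arm(dp=[[1.0,0.16,0],[2.4,0.4,0],[4,0.65,0.1],[5.6,0.9,0.2],[7.2,1.2,0.3],[8.8,1.45,0.4],[10.4,1.7,0.47],[12,2,0.47],[13.4,2.2,0.47],[14.4,2.37,0.47],[14.88,2.45,0.47],[14.88,2.45,0.47]], spin=[0,0,0,0,0,0,0,0,0,0,0,0])

```text
time_s: 2.5
tcp_pos: [0.6405, 0.2677, 0.1995]
orientation: [-2.467, -1.943, 0.0]
contact_force: [-0.5, 0.2, 0.1]
grip_width: 0.003
```

```bash
python3 - <<'E'
from h import *
from cell import env
import cv2
q=np.load("q.npy"); s=env.get_state(); 
go(s,[*L2W(q,(-165,45,0))[0,:2],.05],q[2]+np.pi)
c=env.capture("wrist"); cv2.imwrite("pics/w1.png",cv2.resize(c["img"][:,:,::-1],(800,600),interpolation=cv2.INTER_CUBIC))
np.savez("w1.npz",K=c["intrinsics"],T=c["tool_from_camera"],p=s["tcp_pos"],o=s["orientation"])
print(c["intrinsics"],c["tool_from_camera"])
E
```

```text
tcp [0.6405 0.2677 0.1995] yaw 76.43 tilt [-7.e-04  7.e-04 -1.e+00] F [-0.48  0.19  0.11] t 2.5
dp [-0.365  0.007  4.984] spin 0.04447213392362038
[[307.35171284   0.         254.09268097]
 [  0.         307.35171284 188.93654272]
 [  0.           0.           1.        ]] [[ 1.71742802e-04 -9.59213078e-01 -2.82683995e-01  8.09742190e-02]
 [ 9.99999452e-01 -1.27325503e-04  1.03958838e-03 -1.23063358e-03]
 [-1.03317965e-03 -2.82684018e-01  9.59212530e-01 -1.71255055e-01]
 [ 0.00000000e+00  0.00000000e+00  0.00000000e+00  1.00000000e+00]]
```

View pics/w1.png

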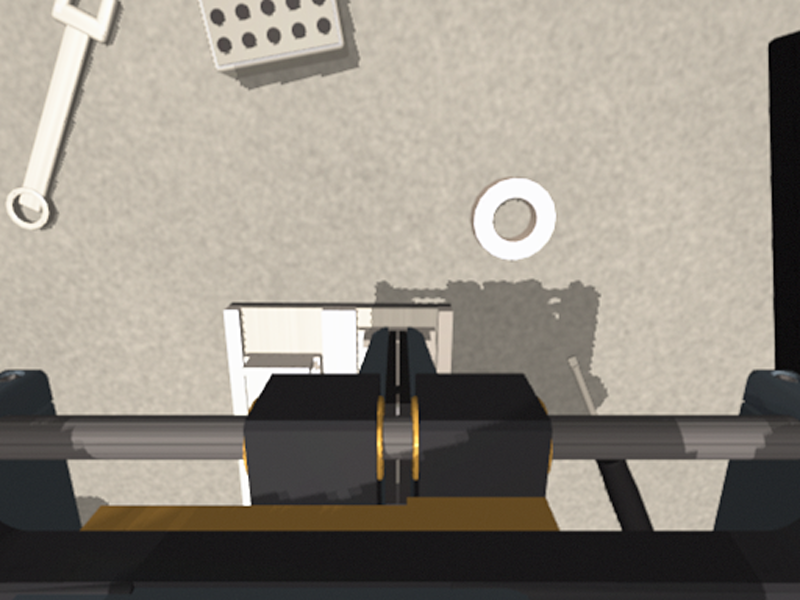

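```bash
cat >> h.py <<'E'
def wray(f,uv,z):
    a=np.load(f); K=a["K"]; Rm=R.from_rotvec(a["o"])
    c=np.linalg.inv(K)@[uv[0],uv[1],1]; T=a["T"]
    o=a["p"]+Rm.apply(T[:3,3]); d=Rm.apply(T[:3,:3]@c); return o+d*(z-o[2])/d[2]
E
python3 - <<'E'
from h import *
q=np.load("q.npy")
for n,uv,z in [("RL",(452,309),.02),("RR",(226,309),.02),("lane13",(357,309),.02),("lane-13",(322,309),.02),("lane77",(438,309),.02),("tabT",(433,328),.044),("tabTl",(360,328),.044)]:
    print(n,W2L(q,wray("w1.npz",(np.array(uv)+.5)/1.5625-.5,z)).round(1))
E
```

```text
RL [-143.   86.   20.]
RR [-142.1  -87.5   20. ]
lane13 [-142.6   13.1   20. ]
lane-13 [-142.5  -13.8   20. ]
lane77 [-142.9   75.3   20. ]
tabT [-136.2   69.9   44. ]
tabTl [-136.    17.1   44. ]
```

Call:
step_arm(dp=[[-0.05,0,0.8],[-0.1,0,2.0],[-0.2,0,3.4],[-0.2,0,4.6],[-0.2,0,5.3],[-0.2,0,5.7],[-0.2,0,5.72],[-0.2,0,5.72]], spin=[0,0,0,0,0,0,0,0])

```text
time_s: 3.35
tcp_pos: [0.639, 0.2604, 0.029]
orientation: [-2.469, -1.942, -0.001]
contact_force: [0.5, 1.3, -0.3]
grip_width: 0.007
```

```bash
python3 - <<'E'
from h import *
from cell import env
import cv2
q=np.load("q.npy"); s=env.get_state(); print(W2L(q,s["tcp_pos"]).round(1))
go(s,[*L2W(q,(-140,45,0))[0,:2],.028],q[2]+np.pi)
c=env.capture("wrist"); cv2.imwrite("pics/w2.png",cv2.resize(c["img"][:,:,::-1],(800,600),interpolation=cv2.INTER_CUBIC))
c=env.capture("scene"); cv2.imwrite("pics/s2.png",cv2.resize(c["img"][155:265,220:350,::-1],None,fx=5,fy=5,interpolation=cv2.INTER_CUBIC))
E
```

```text
[-168.4   45.1   29. ]
tcp [0.639  0.2604 0.029 ] yaw 76.37 tilt [-1.e-04  7.e-04 -1.e+00] F [ 0.49  1.31 -0.31] t 3.35
dp [-0.946 -0.007  0.031] spin 0.03360391156093623
```

View pics/w2.png

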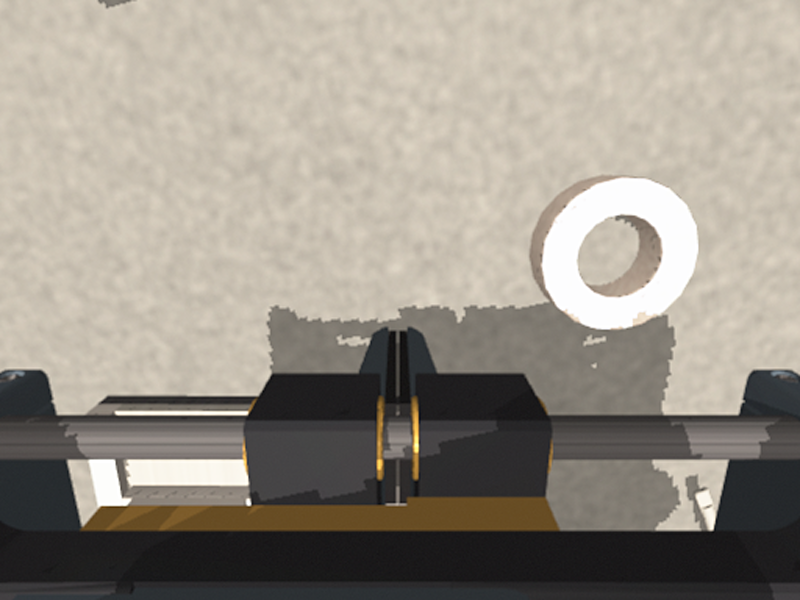

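View pics/s2.png

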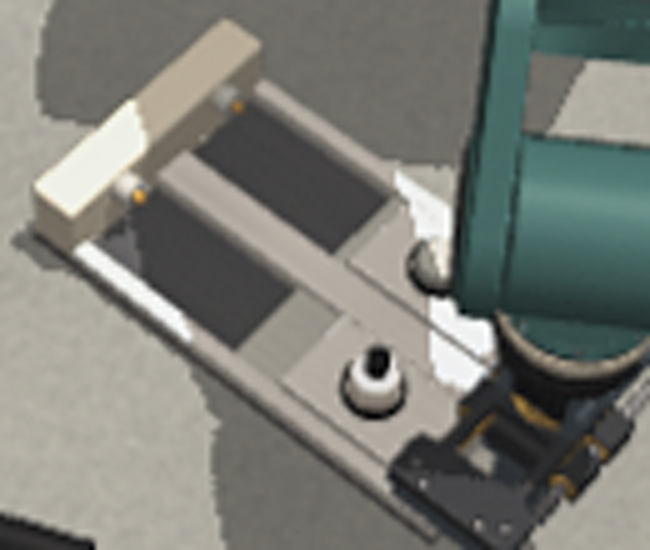

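Call:
step_arm(dp=[[-0.2,0,0.02],[-0.4,0,0.03],[-0.55,0,0.03],[-0.65,0,0.03],[-0.75,0,0.03],[-0.85,0,0.03],[-0.95,0,0.03],[-1.05,0,0.03],[-1.15,0,0.03],[-1.25,0,0.03],[-1.35,0,0.03],[-1.45,0,0.03]], spin=[0,0,0,0,0,0,0,0,0,0,0,0])

```text
time_s: 4.65
tcp_pos: [0.6291, 0.2184, 0.0286]
orientation: [-2.469, -1.942, -0.002]
contact_force: [0.8, 1.6, 1.1]
grip_width: 0.002
```

```bash
cat > look.py <<'E'
import sys
from h import *
from cell import env
import cv2
q=np.load("q.npy"); s=env.get_state(); print(W2L(q,s["tcp_pos"]).round(1))
go(s,[*L2W(q,(7,45,0))[0,:2],.028],q[2]+np.pi)
n=sys.argv[1]
c=env.capture("scene"); a=c["img"][155:265,220:350,::-1]
d=env.capture("top")["img"][145:250,150:290,::-1]
cv2.imwrite(f"pics/{n}_s.png",cv2.resize(a,None,fx=5,fy=5,interpolation=cv2.INTER_CUBIC))
cv2.imwrite(f"pics/{n}_t.png",cv2.resize(d,None,fx=5,fy=5,interpolation=cv2.INTER_CUBIC))
E
python3 look.py p1
```

```text
[-125.2   45.6   28.6]
tcp [0.6291 0.2184 0.0286] yaw 76.39 tilt [ 0.001   0.0012 -1.    ] F [0.84 1.57 1.15] t 4.65
dp [-4.407 -0.037  0.013] spin 0.03650794139436801
```

View pics/p1_s.png

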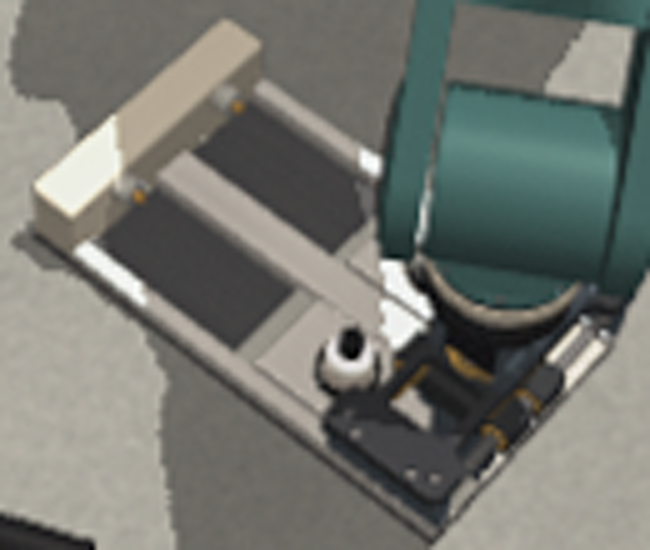

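View pics/p1_t.png

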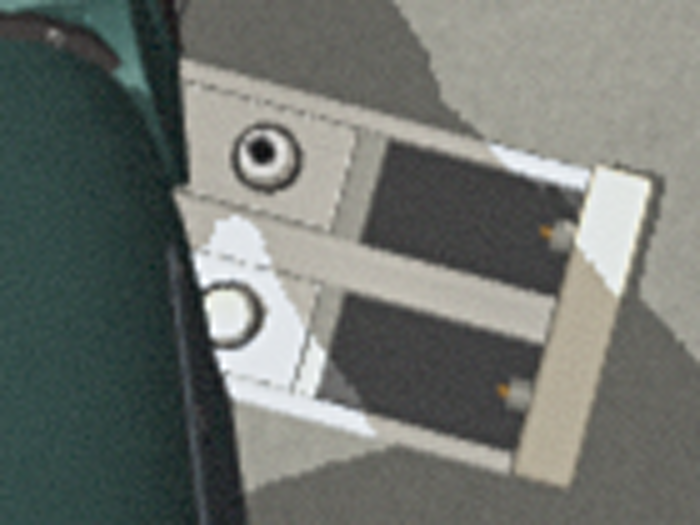

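```bash
python3 - <<'E'
from h import *
q=np.load("q.npy")
for uv in [(356,128),(332,230)]: print(W2L(q,ray("top",np.array(uv)/5+[150,145]-.4,.024)).round(1))
for uv in [(320,320),(255,360)]: print(W2L(q,ray("scene",np.array(uv)/5+[220,155]-.4,.024)).round(1))
E
```

```text
[ 2. 77. 24.]
[ 4.9 17.8 24. ]
[-6.5 25.4 24. ]
[ 4.2 71.5 24. ]
```

Call:
step_arm(dp=[[-0.15,0,0],[-0.3,0,0],[-0.45,0,0.01],[-0.6,-0.01,0.01],[-0.75,-0.01,0.01],[-0.9,-0.01,0.01],[-1.05,-0.01,0.01],[-1.2,-0.01,0.01],[-1.35,-0.02,0.01],[-1.5,-0.02,0.01],[-1.65,-0.02,0.01],[-1.8,-0.02,0.01]], spin=[0,0,0,0,0,0,0,0,0,0,0,0])

```text
time_s: 5.95
tcp_pos: [0.6156, 0.1654, 0.0282]
orientation: [-2.469, -1.942, -0.002]
contact_force: [0.0, 2.1, 2.1]
grip_width: 0.005
```

```bash
python3 look.py p2
```

```text
[-70.6  45.1  28.2]
tcp [0.6156 0.1654 0.0282] yaw 76.38 tilt [ 7.e-04  9.e-04 -1.e+00] F [0.01 2.08 2.07] t 5.95
dp [-2.586 -0.013  0.003] spin 0.03467513545114081
```

View pics/p2_t.png

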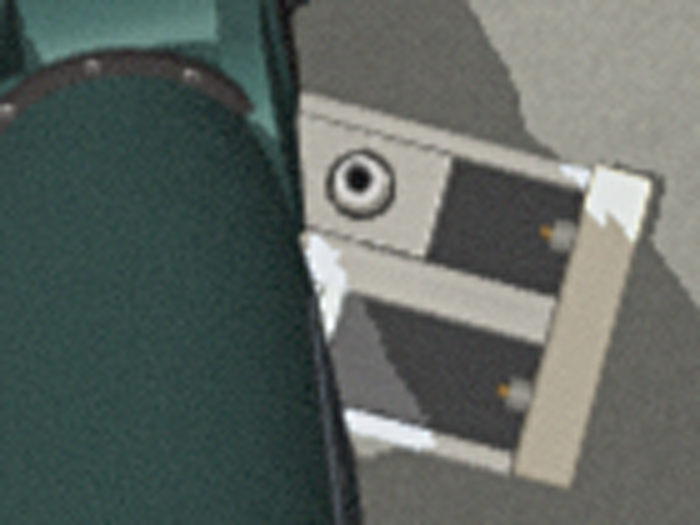

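View pics/p2_s.png

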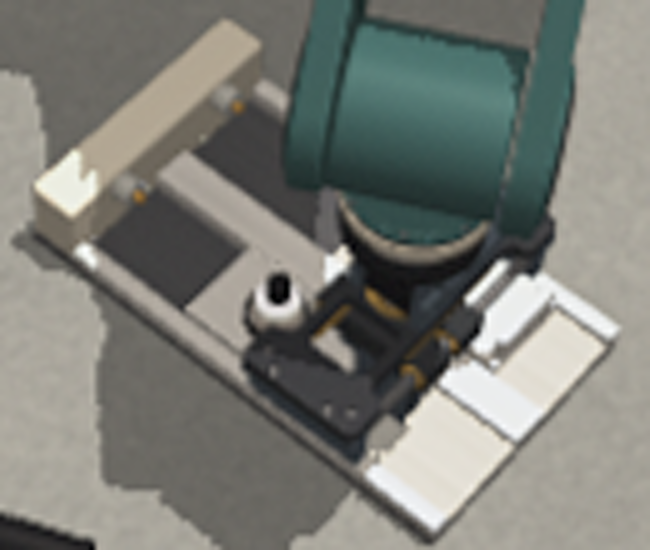

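Call:
step_arm(dp=[[-0.12,0,0],[-0.24,0,0],[-0.36,0,0],[-0.48,0,0],[-0.6,0,0],[-0.72,-0.01,0],[-0.84,-0.01,0],[-0.96,-0.01,0],[-1.1,-0.01,0],[-1.25,-0.01,0],[-1.4,-0.01,0],[-1.55,-0.01,0]], spin=[0,0,0,0,0,0,0,0,0,0,0,0])

```text
time_s: 7.25
tcp_pos: [0.6037, 0.1195, 0.0277]
orientation: [-2.469, -1.941, 0.0]
contact_force: [0.6, 2.1, -0.9]
grip_width: 0.007
```

```bash
python3 look.py p3
```

```text
[-23.1  44.5  27.7]
tcp [0.6037 0.1195 0.0277] yaw 76.36 tilt [-5.e-04  4.e-04 -1.e+00] F [ 0.62  2.1  -0.94] t 7.25
dp [-1.003  0.012 -0.009] spin 0.031553482617772584
```

View pics/p3_t.png

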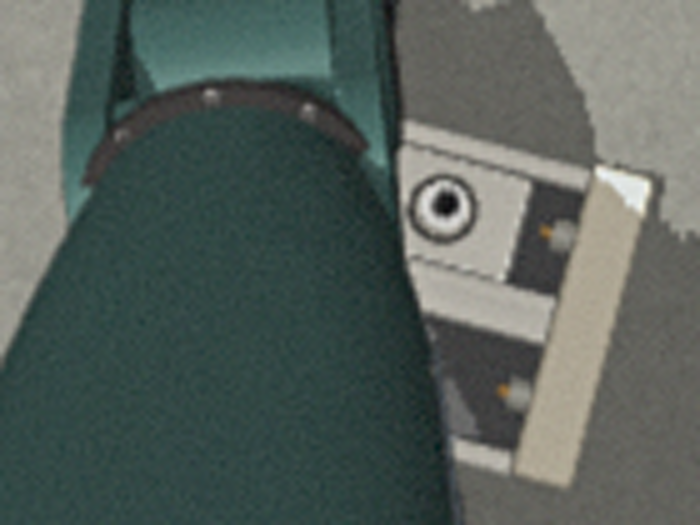

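View pics/p3_s.png

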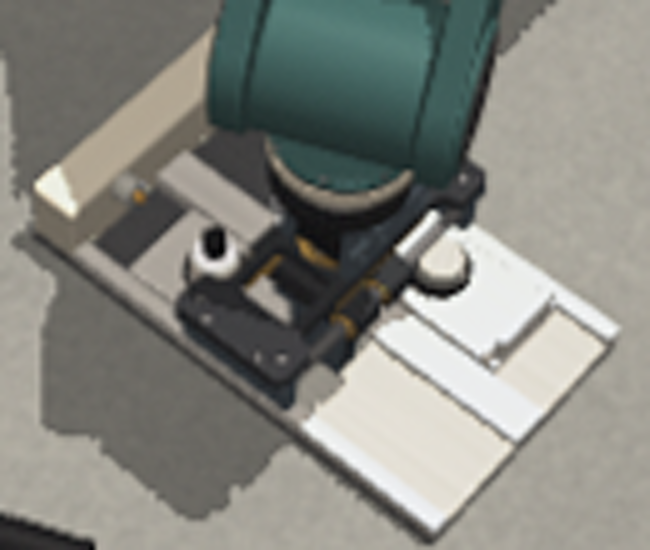

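Call:
step_arm(dp=[[-0.1,0,0],[-0.2,0,0],[-0.3,0,0],[-0.4,0,0],[-0.5,0,0],[-0.6,0,0],[-0.68,0,0],[-0.74,0,0],[-0.79,0,0],[-0.84,0,0],[-0.88,0,0],[-0.91,0,0]], spin=[0,0,0,0,0,0,0,0,0,0,0,0])

```text
time_s: 8.55
tcp_pos: [0.5973, 0.0927, 0.0279]
orientation: [-2.469, -1.941, 0.0]
contact_force: [0.6, 1.3, -0.7]
grip_width: 0.007
```

```bash
python3 look.py p4
```

```text
[ 4.4 44.7 27.9]
tcp [0.5973 0.0927 0.0279] yaw 76.34 tilt [-5.e-04  3.e-04 -1.e+00] F [ 0.6   1.27 -0.69] t 8.55
dp [-0.086  0.01  -0.004] spin 0.02822966175759895
```

View pics/p4_t.png

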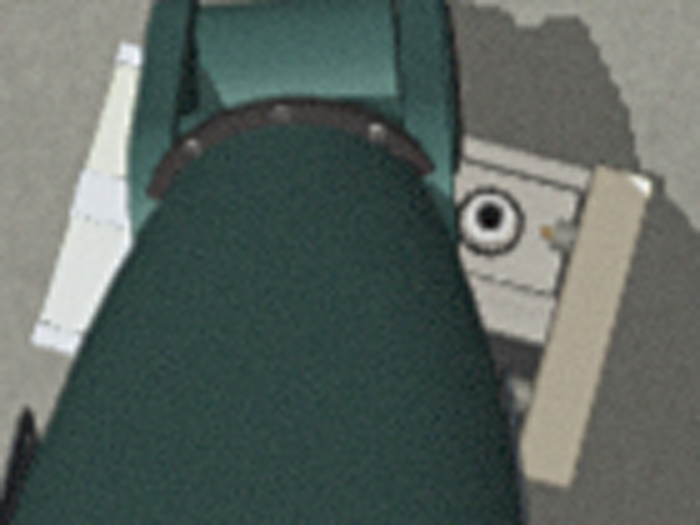

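View pics/p4_s.png

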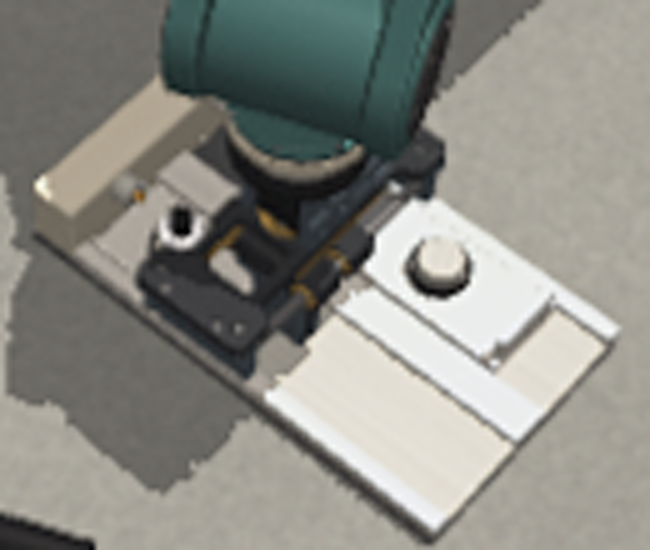

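Call:
step_arm(dp=[[0.3,0,0],[0.8,0,0],[1.6,0,-0.2],[2.6,0,-1.2],[3.8,0,-2.4],[5.0,0,-3.6],[6.2,0,-4.6],[7.2,0,-5.2],[7.5,0,-5.5],[7.5,0,-5.5]], spin=[0,0,0,0,0,0,0,0,0,0])

```text
time_s: 9.65
tcp_pos: [0.6507, 0.3132, 0.1938]
orientation: [-2.468, -1.944, -0.002]
contact_force: [-0.5, 0.3, -0.0]
grip_width: 0.004
```

```bash
python3 look.py p5
```

```text
[-222.4   43.9  193.8]
tcp [0.6507 0.3132 0.1938] yaw 76.44 tilt [ 1.e-03  9.e-04 -1.e+00] F [-0.53  0.33 -0.02] t 9.65
dp [-7.653e+00 -5.000e-03  5.518e+00] spin 0.04624944904851208
```

View pics/p5_t.png

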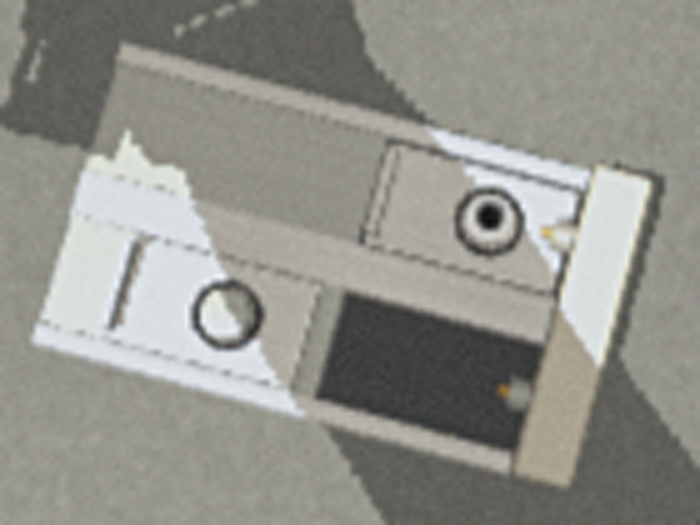

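View pics/p5_s.png

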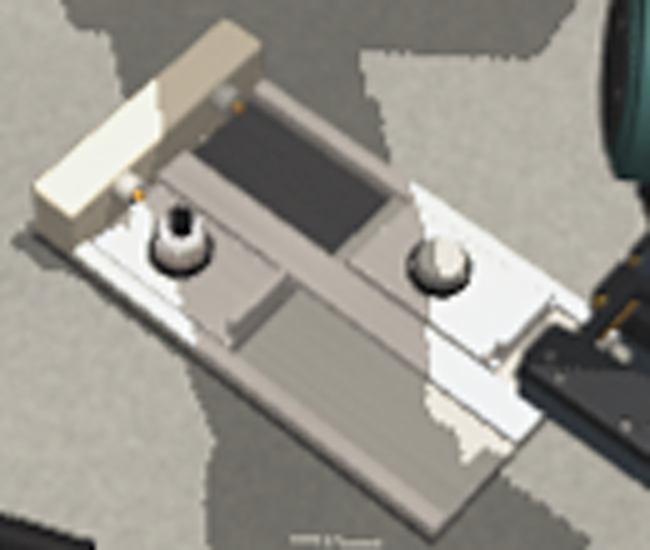

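```bash
python3 - <<'E'
from h import *
from cell import env
import cv2
q=np.load("q.npy")
for n,(x0,y0,x1,y1) in {"scene":(235,180,290,235),"top":(215,165,280,210)}.items():
    im=env.capture(n)["img"][:,:,::-1]; k=11
    big=cv2.resize(im[y0:y1,x0:x1],None,fx=k,fy=k,interpolation=cv2.INTER_CUBIC); outs=[big]
    for xc,zu,col in [(78,8,(0,255,0)),(74,14,(0,0,255))]:
        # tab rear face outline
        P=[(xc-55,20,zu+10),(xc-55,20,zu+30),(xc-55,70,zu+30),(xc-55,70,zu+10),(xc-49,70,zu+30),(xc-49,20,zu+30),(xc+55,15,zu+10),(xc+55,75,zu+10),(xc-55,75,zu+10),(xc-55,15,zu+10)]
        u=proj(n,L2W(q,P))
        b=big.copy()
        U=((u+.5-[x0,y0])*k-.5).astype(np.int32)
        cv2.polylines(b,[U[[0,1,2,3]]],True,col,1);cv2.polylines(b,[U[[1,2,4,5]]],True,col,1);cv2.polylines(b,[U[6:]],True,col,1)
        if n=="top": cv2.imwrite(f"pics/ov_top_{xc}.png",b)
        else: cv2.imwrite(f"pics/ov_scene_{xc}.png",b)
E
python3 -c "
import cv2,numpy as np
for n in('scene','top'):
    a=cv2.imread(f'pics/ov_{n}_78.png');b=cv2.imread(f'pics/ov_{n}_74.png')
    c=np.hstack([a,b]) if n=='scene' else np.vstack([a,b]);s=min(800/c.shape[1],600/c.shape[0]);cv2.imwrite(f'pics/ov_{n}.png',cv2.resize(c,None,fx=s,fy=s))
"
```

```text
(no output)
```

View pics/ov_scene.png

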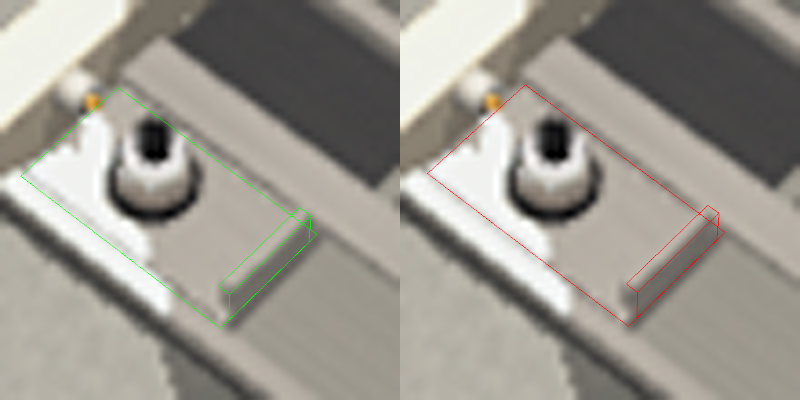

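View pics/ov_top.png

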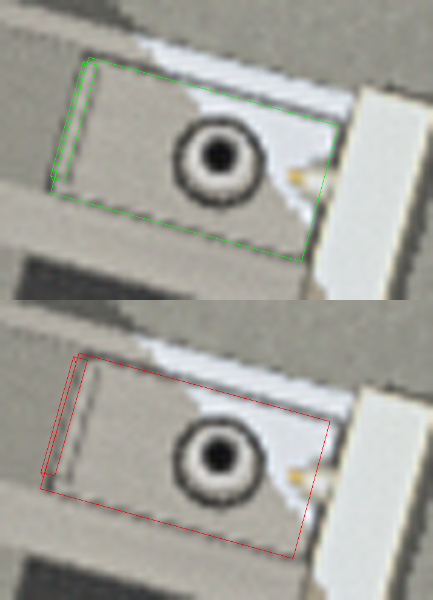

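```bash
python3 - <<'E'
from h import *
from cell import env
import cv2
Q={"scene":[0.55242843,0.1084498,-1.81246647],"top":[0.55603139,0.10713369,-1.81176735]}
for n,(x0,y0,x1,y1) in {"scene":(252,200,290,232),"top":(220,168,260,200)}.items():
    im=env.capture(n)["img"][:,:,::-1]; k=14; rows=[]
    q=Q[n]
    for xc,zu,col in [(78,8,(0,255,0)),(80,8,(0,255,0)),(78,14,(0,0,255)),(74.5,14,(0,0,255))]:
        b=cv2.resize(im[y0:y1,x0:x1],None,fx=k,fy=k,interpolation=cv2.INTER_CUBIC)
        P=[(xc-55,20,zu+10),(xc-55,20,zu+30),(xc-55,70,zu+30),(xc-55,70,zu+10),(xc-49,70,zu+30),(xc-49,20,zu+30)]
        Rl=[(20,77,14),(20,13,14),(20,77,20),(-60,77,20),(130,77,20),(-60,13,20),(130,13,20)]
        U=((proj(n,L2W(q,P))+.5-[x0,y0])*k-.5).astype(np.int32); V=((proj(n,L2W(q,Rl))+.5-[x0,y0])*k-.5).astype(np.int32)
        cv2.polylines(b,[U[[0,1,2,3]]],True,col,1);cv2.polylines(b,[U[[1,2,4,5]]],True,col,1)
        for i,j in((0,1),(3,4),(5,6)): cv2.line(b,tuple(map(int,V[i])),tuple(map(int,V[j])),(255,0,0),1)
        rows.append(cv2.resize(b,(400,int(400*b.shape[0]/b.shape[1]))))
    c=np.vstack([np.hstack(rows[:2]),np.hstack(rows[2:])]); 
    s=min(1,600/c.shape[0]);cv2.imwrite(f"pics/ov2_{n}.png",cv2.resize(c,None,fx=s,fy=s))
E
```

```text
(no output)
```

View pics/ov2_scene.png

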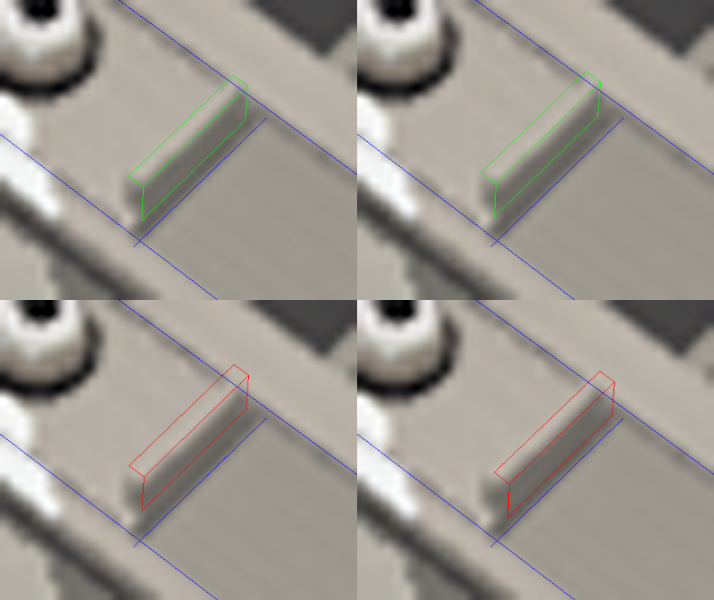

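View pics/ov2_top.png

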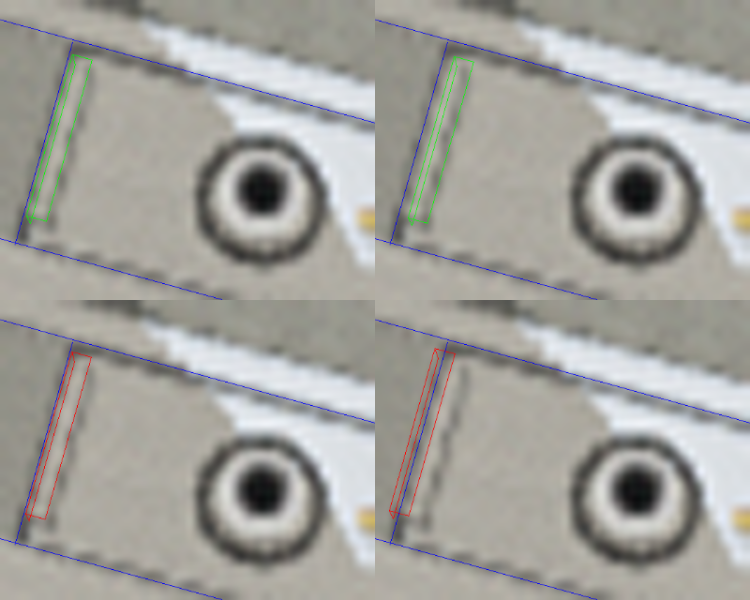

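```bash
python3 - <<'E'
from h import *
from cell import env
q=np.load("q.npy"); s=env.get_state()
u=np.array([np.cos(q[2]),np.sin(q[2])])
go(s,[*(np.array([.59,-.347])+.07*u),.15],q[2]+np.pi)
E
```

```text
tcp [0.65   0.3101 0.1917] yaw 76.28 tilt [-2.2e-03 -5.0e-04 -1.0e+00] F [-0.21 -0.7  -0.33] t 9.95
dp [-24.086   3.25    1.409] spin 0.019232380518829504
```

Call:
step_arm(dp=[[-0.6,0.1,0],[-1.8,0.25,0],[-3.3,0.45,0],[-4.8,0.65,0],[-6.4,0.85,0],[-8,1.1,0],[-9.6,1.3,0],[-11.2,1.5,0],[-12.8,1.75,0],[-14.4,1.95,0],[-16,2.15,0.3],[-17.6,2.4,0.6]], spin=[0,0,0,0,0,0,0,0,0,0,0,0])

```text
time_s: 11.15
tcp_pos: [0.5931, -0.2227, 0.174]
orientation: [-2.471, -1.939, 0.003]
contact_force: [1.1, -0.6, 0.0]
grip_width: 0.003
```

Call:
step_arm(dp=[[-1.4,0.2,0.2],[-2.8,0.4,0.4],[-4.2,0.6,0.6],[-5.4,0.75,0.7],[-6.2,0.85,0.8],[-6.5,0.9,0.8],[-6.5,0.9,0.8]], spin=[0,0,0,0,0,0,0])

```text
time_s: 11.85
tcp_pos: [0.5718, -0.4195, 0.1498]
orientation: [-2.473, -1.936, 0.003]
contact_force: [0.6, -0.3, 0.9]
grip_width: 0.008
```

```bash
python3 - <<'E'
from h import *
from cell import env
import cv2
q=np.load("q.npy"); s=env.get_state(); 
go(s,[.59,-.347,.03],q[2]+np.pi)
c=env.capture("wrist"); cv2.imwrite("pics/w3.png",cv2.resize(c["img"][:,:,::-1],(800,600),interpolation=cv2.INTER_CUBIC))
np.savez("w3.npz",K=c["intrinsics"],T=c["tool_from_camera"],p=s["tcp_pos"],o=s["orientation"])
E
```

```text
tcp [ 0.5718 -0.4195  0.1498] yaw 76.13 tilt [-2.4e-03 -3.0e-04 -1.0e+00] F [ 0.61 -0.29  0.85] t 11.85
dp [2.495 0.018 3.993] spin -0.006925438408678329
```

View pics/w3.png

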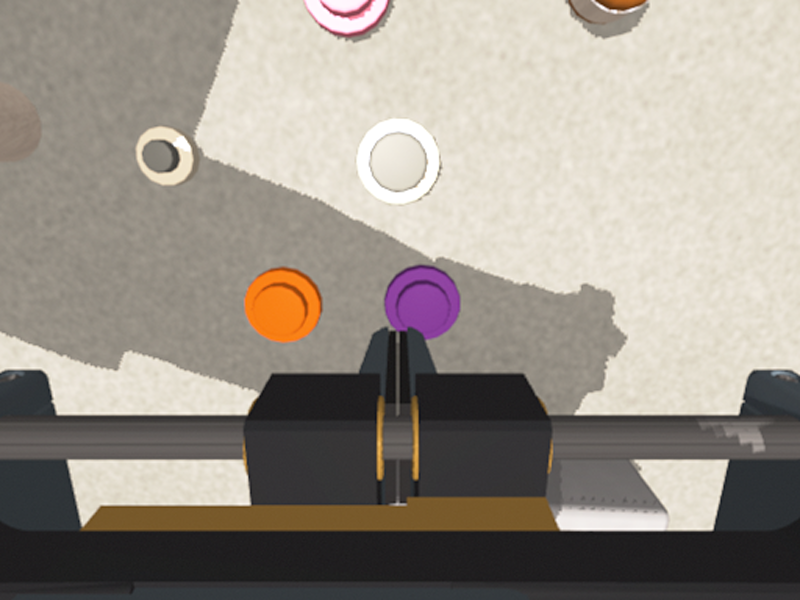

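Start key (white housing, grey cap) is at about (398,161); the vent key is at (162,155), well clear.

```bash
python3 - <<'E'
from h import *
from cell import env
q=np.load("q.npy"); s=env.get_state()
k=wray("w3.npz",(np.array((398,162))+.5)/1.5625-.5,.018); h=wray("w3.npz",(np.array((398.5,161))+.5)/1.5625-.5,.012); print(k,h)
go(s,[(k[0]+.5903)/2,(k[1]-.347)/2,.03],q[2]+np.pi)
E
```

```text
[ 0.58931911 -0.34536881  0.018     ] [ 0.58974009 -0.34495883  0.012     ]
tcp [ 0.5722 -0.4185  0.15  ] yaw 76.18 tilt [-2.4e-03 -3.0e-04 -1.0e+00] F [ 0.74 -0.43  0.14] t 11.9
dp [2.484e+00 2.000e-03 3.998e+00] spin 0.002128539872313789
```

Agrees within 2 mm. Go above, to z = 0.03.

Call:
step_arm(dp=[[0.6,0,0],[1.5,0,0],[2.3,0,0.3],[2.48,0,1.2],[2.48,0,2.5],[2.48,0,3.5],[2.48,0,3.9],[2.48,0,4],[2.48,0,4]], spin=[0,0,0,0,0,0,0,0,0])

```text
time_s: 12.8
tcp_pos: [0.5903, -0.3458, 0.0308]
orientation: [-2.472, -1.938, 0.003]
contact_force: [0.4, -0.8, -0.4]
grip_width: 0.003
```

```bash
python3 - <<'E'
from h import *
from cell import env
import cv2
s=env.get_state(); go(s,[.59,-.346,.013])
c=env.capture("wrist"); cv2.imwrite("pics/w4.png",c["img"][:,:,::-1])
E
```

```text
tcp [ 0.5903 -0.3458  0.0308] yaw 76.21 tilt [-1.8e-03 -6.0e-04 -1.0e+00] F [ 0.41 -0.82 -0.36] t 12.8
dp [-0.009 -0.007  0.594] spin None
```

View pics/w4.png

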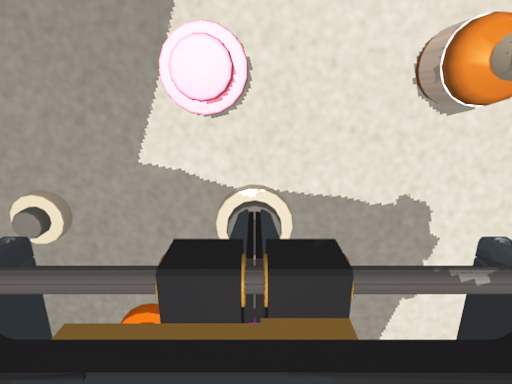

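Call:
step_arm(dp=[[0,0,0.15],[0,0,0.3],[0,0,0.4],[0,0,0.5],[0,0,0.57],[0,0,0.61],[0,0,0.61],[0,0,0.61],[0,0,0.61]], spin=[0,0,0,0,0,0,0,0,0])

```text
time_s: 13.75
tcp_pos: [0.5911, -0.3466, 0.0157]
orientation: [2.472, 1.938, -0.002]
contact_force: [-12.3, 7.5, 38.0]
grip_width: 0.006
```

```bash
python3 - <<'E'
from h import *
from cell import env
import cv2
s=env.get_state(); go(s,[.59,-.346,.013]); print(s["moment"])
c=env.capture("scene"); cv2.imwrite("pics/s5.png",cv2.resize(c["img"][90:240,90:260,::-1],None,fx=4,fy=4,interpolation=cv2.INTER_CUBIC))
s=env.get_state(); go(s,[.59,-.346,.013]); print(s["moment"])
E
```

```text
tcp [ 0.5911 -0.3466  0.0157] yaw 76.2 tilt [-8.0e-04 -1.3e-03 -1.0e+00] F [-12.27   7.46  38.02] t 13.75
dp [ 0.011 -0.041  0.088] spin None
[ 1.52743965  2.17050951 -0.02954155]
tcp [ 0.5911 -0.3466  0.0156] yaw 76.2 tilt [-8.0e-04 -1.2e-03 -1.0e+00] F [-11.73   8.58  38.04] t 13.8
dp [ 0.011 -0.04   0.088] spin None
[ 1.47093076  2.21137783 -0.00747867]
```

View pics/s5.png

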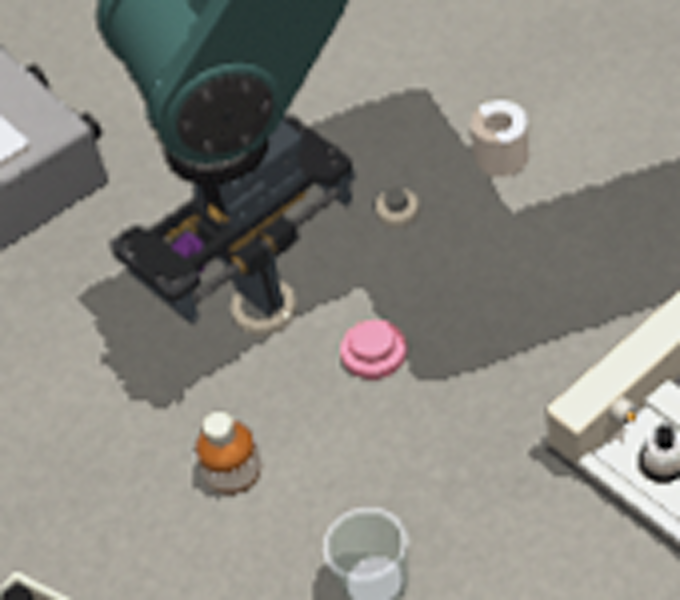

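Call:
step_arm(dp=[[0,0,0],[0,0,-0.03],[0,0,-0.03]], spin=[0,0,0])

```text
time_s: 14.1
tcp_pos: [0.5912, -0.3467, 0.0167]
orientation: [2.472, 1.938, -0.002]
contact_force: [-0.5, 0.5, 2.7]
grip_width: 0.004
```

Call:
step_arm(dp=[[0,0,-0.03],[0,0,-0.03]], spin=[0,0])

```text
time_s: 14.3
tcp_pos: [0.5912, -0.3467, 0.0176]
orientation: [2.472, 1.938, -0.002]
contact_force: [0.1, 1.2, 3.8]
grip_width: 0.002
```

Call:
step_arm(dp=[[0,0,-0.05],[0,0,-0.05]], spin=[0,0])

```text
time_s: 14.5
tcp_pos: [0.5912, -0.3467, 0.0191]
orientation: [2.472, 1.938, -0.002]
contact_force: [0.3, -1.4, 1.8]
grip_width: 0.006
```

Call:
step_arm(dp=[[0,0,-0.05],[0,0,-0.05]], spin=[0,0])

```text
time_s: 14.7
tcp_pos: [0.5912, -0.3467, 0.0207]
orientation: [2.472, 1.938, -0.002]
contact_force: [0.5, -0.3, 2.8]
grip_width: 0.01
```

Call:
step_arm(dp=[[0,0,-0.05],[0,0,-0.05]], spin=[0,0])

```text
time_s: 14.9
tcp_pos: [0.5911, -0.3467, 0.0223]
orientation: [2.472, 1.938, -0.002]
contact_force: [-0.5, -0.1, 0.1]
grip_width: 0.005
```

Call:
step_arm(dp=[[0,0,-0.1],[0,0,-0.1],[0,0,-0.1]], spin=[0,0,0])

```text
time_s: 15.2
tcp_pos: [0.5911, -0.3467, 0.0253]
orientation: [2.472, 1.938, -0.002]
contact_force: [-0.0, 0.2, -0.1]
grip_width: 0.006
```

Call:
step_arm(dp=[[0,0,-0.4],[0,0,-1.2],[0,0,-2.4],[0,0,-3.6],[0,0,-4.5],[0,0,-5],[0,0,-5],[0,0,-5]], spin=[0,0,0,0,0,0,0,0])

```text
time_s: 16.0
tcp_pos: [0.5908, -0.3462, 0.1745]
orientation: [-2.472, -1.938, 0.003]
contact_force: [-0.3, -0.0, -0.2]
grip_width: 0.003
```

```bash
python3 look.py p6; python3 - <<'E'
from cell import env
import cv2
cv2.imwrite("pics/s7.png",env.capture("scene")["img"][:,:,::-1])
E
```

```text
[432.2 143.3 174.5]
tcp [ 0.5908 -0.3462  0.1745] yaw 76.19 tilt [-1.5e-03 -8.0e-04 -1.0e+00] F [-0.34 -0.01 -0.19] t 16.0
dp [14.18  -3.266  4.869] spin 0.004022050025795572
```

View pics/p6_s.png

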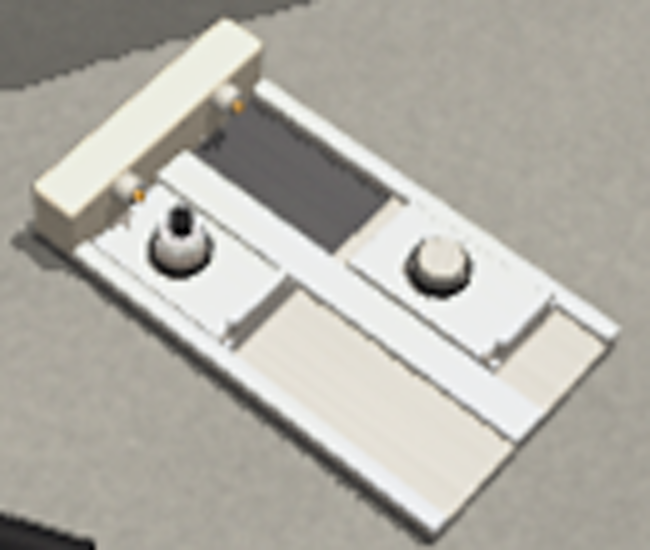

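View pics/s7.png

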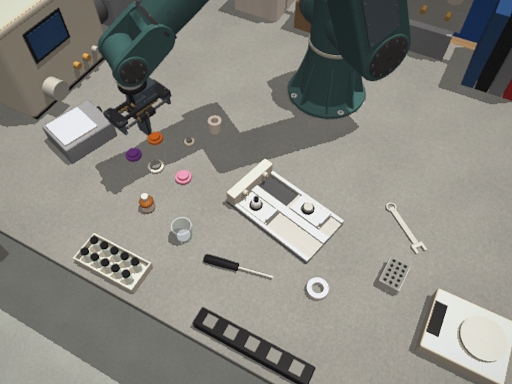

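The carriage is docked with the vial upright, the tin carriage has not moved, and the tool is clear.

```bash
python3 -c "
from cell import env
print(env.finish_job())"
```

```text
the job is handed in; nothing more can be done
None
```

I pushed the vial carriage along the left lane (y = +45 mm) with the shut fingertips until it dropped into its notch. Then I pressed the start key fully, let it come up, and handed the job in at about 16 s.

**Docking:** Model outlines drawn over the scene and top pictures match the carriage at x ≈ 78–79 mm with its underside at z ≈ 8 mm, which is docked. The vial stands upright in its collar. Readings between push steps were about 3 N at most.

**Start key:** Force was about 38 N at the bottom of the press. On release, spring force of 2–4 N lasted over about 5 mm of lift and was gone by a measured tool height of 22.3 mm, so I take it the key went fully down and came back up.

**Disagreements:**
- The key bottomed at a measured tool height of 15.7 mm where about 12 mm was expected. That suggests the fingertips reach 3–4 mm below the stated tool point, and it is why the press was harder than I intended.
- Loader positions fitted from the top and scene cameras separately differed by 3–4 mm.

**Final picture:** The tin carriage and the other objects are where they started, and the robot touches nothing. I never touched the vent key.

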